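# Fit the grating disc to the bench shredder

### The arm

A 7-joint arm with a two-finger parallel gripper is mounted at the origin on a cart in front of the work surface, level with it; the furniture and walls round the work are solid. World frame = base frame: x ahead of the robot, y to its left, z up, the work surface at z = 0. Lengths are in m, angles in rad, forces in N, time in s.
With the tool pointing down it reaches from about 0.375 to 0.925 m from the base axis. Payload 3.1 kg.
Tool frame: the origin (TCP) lies on the centre line of the jaws, within the pads' length; the fingertips stand 11 mm ahead of it and the grasp point (between the pads) lies 8 mm behind it; z points along the fingers, y is the line along which they close (so a half turn about z gives the same grasp; the last joint's range is limited). The gripper opens to 85 mm and grips with 20 to 120 N. Pads are 22 mm wide; open, the fingers measure 114 mm over their backs; the gripper's body (76 mm by 85 mm) begins 54 mm behind the grasp point. The pads swing forward as they close: fully open they stand 13 mm farther back than shut.
Start: joints at [1.074, 0.383, 0.044, 1.598, -0.018, 1.161, -0.05], TCP at [0.252, -0.599, 0.205] pointing down, gripper open.
Joint ranges: [-2.61, 2.61], [-0.41, 2.15], [-1.48, 1.57], [0, 2.5], [-1.57, 4.71], [0.05, 1.97], [-2.85, 2.85]. Speed limits (rad/s): [2.79, 2.79, 3.14, 3.14, 3.14, 3.14, 3.14].

### API

Orientations are given as a unit quaternion [w, x, y, z].
In Python, from plant import get_state, snapshot, camera_info, job_done gives the robot as it stands. The module is installed in compiled form; this text tells all that it offers.
- The arm moves only by the tool drive_tool, never from a script. Its argument "deltas" is one flat list of numbers, 7 for each row, row after row: the gripper's target within -1 to 1 (shut at 1, half-way at 0, fully open at -1), then the shift along the tool's x, y, z in m, then the turn, a rotation vector about the tool's x, y, z in rad. In form: [fingers, dx, dy, dz, wx, wy, wz, fingers, dx, dy, dz, wx, wy, wz, ...]. A call has 1 to 10 rows; each row shifts and turns the commanded pose from where the row before left it, along the tool's axes as they then stand; what a row does not reach is not made up. A row lasts 1/8 s, in which the tool goes at most 62.5 mm and 10.7 degrees, less where a joint would pass 70% of its speed; a pose out of reach is approached as far as the arm can. A call is refused whole if a number of a shift passes 0.0625 or a number of a turn 0.188, either way. A call with a gripper value outside its range is refused whole. The fingers move at their own pace and stop on an object; "newtons" is the grip in N (left out, the last holds). Time passes only in rows, so rows that do not move let the fingers close. It gives the time, the measured TCP pose, the force, the opening and the grip force at its end, in the units of the state.
- get_state(): the state, without advancing time (a new reading comes with each control period).
- snapshot(name): name is "scene" or "top" or "wrist"; returns (picture, depth): 480x640x3 uint8, blue, green, red; 480x640 float32, m along the optical axis (not along the pixel's ray), 0 where there is no reading.
- camera_info(name): a dict with "fx", "fy", "cx", "cy" (pixels), "k1" (the pictures are not rectified: a ray, as slopes to the right and down, at radius r is drawn at 1 + k1 r^2 times it, then the intrinsics apply), "rvec" (rotation vector, rad) and "tvec" (3), from world to camera coordinates, as OpenCV has them. Camera axes: x right, y down, z forward; pixel columns grow to the right and rows downward; lengths in m; the calibration is good to about 2 mm. A picture is of the moment at which its call begins: read the wrist's pose just before it. camera_info takes no time and is no camera call; for the wrist camera it gives the pose at the moment of the call.
- job_done(): hands the job in; it is judged then, once.
The state is a dict: "time_s": time; "q": joint angles; "joint_vel": joint speeds; "tau": joint torques, N m; "eef_pos": TCP position; "tcp_rot": TCP orientation; "wrist_force": force on the tool from outside, world axes, zero at the start; "ft_torque": the same for the moment, N m; "opening": finger opening in m; "gripper_force": force on a finger pad.
Only numpy, scipy, OpenCV 4.12 (cv2) and the standard library are available. Lean on these libraries where they do the work, as an engineer would, in place of code of your own. Each camera call takes 0.05 s, during which the arm holds its last target. There are 200 camera calls.

### The job

Fit the grating disc to the shredder so that chocolate can be grated: lower it over the drive spindle, feel for the drive pins by turning it, and let it go down over them until it lies flush on the drive flange. Ease it on - do not drop it, press hard on it or wrench it against the pins - then let go, and leave the things standing round about where they are.

Things in the scene. Friction and masses are not known exactly. Their poses are not given: they have to be found in the camera images.
- disc: Grating disc: round steel plate, 190 mm across, 6 mm thick (rim 7 mm), small grating holes all over, black grip standing on its middle. Origin: centre of its flat underside; z up. Six plain through holes, 10.5 mm wide, lie 36 mm from the axis at 0, 60, 120 ... degrees from disc x. 0.36 to 0.59 kg. Lies grip up on the chopping board, its origin 11 mm above the table.
- disc_grip (a point): Middle of the disc's black moulded grip, 40 mm above the disc's origin on its axis; axes as the disc's. The grip is 60 mm long (x) and 26 mm wide with flat sides (y: grip it across here, from above); its top lies 68 mm and its foot 6 mm above the disc's origin. From below a blind bore, 16.5 mm wide and 50 mm deep, runs up into it on the axis.
- shredder: Bench shredder: white motor housing 275 x 235 mm, 86 mm high, on top a round open aluminium chamber (212 mm inside, rim 131 mm above the table), discharge spout to the front (-x of the body), hinge lugs at the back up to 149 mm. Does not shift. Origin: on the table under the spindle's axis; z up. Its feed head has been lifted off and stands elsewhere.
- drive_seat (a point): Centre of the flat upper face of the dark steel drive flange (100 mm across) in the chamber, 101 mm above the table, where the disc's underside must come to lie. Axes as the shredder's: they do NOT tell the angle of the flange, which is not reported. Three upright brass drive pins, 8 mm thick, 10 mm high, tips tapered to 5 mm, stand on it 36 mm from the axis, 120 degrees apart.
- spindle_tip (a point): Tip of the upright steel spindle, 14 mm thick, its last 10 mm tapered to 6 mm, 46 mm above the seat. The motor stopped at any angle and its brake holds the flange, so the pins must be felt or seen. With the spindle in its bore the disc stands on the pin tips, 10 mm too high, until its holes are over the pins (within 2 degrees, every 60 degrees); held slackly it then goes down by its own weight.
- board: Yellow plastic chopping board, 280 x 400 x 11 mm, on which the disc lies at the start; origin at the centre of its underside. Does not shift.
- cupcake_a: Chocolate cupcake, 76 mm across, 63 mm high, a bystander; origin at the centre of its base.
- cupcake_b: Chocolate cupcake, 76 mm across, 64 mm high, a bystander; origin at the centre of its base.
- deli_cup: Clear plastic cup with orange contents, 109 mm across, 72 mm high, a bystander on the left; origin at the centre of its base.
- scraper: Bench scraper, 164 mm long, 26 mm high, lying near the front edge of the table, left, a bystander; origin at the middle of its underside.

How it is judged:
At the end, for the whole second after the job is handed in: The grating disc lies flush on the drive flange with spindle and pins in its holes: underside within 3 mm of the seat's height, centred within 4 mm, level within 0.03 rad, at rest (z of disc in the frame of drive_seat between -0.004 and 0.003 m and horizontal distance between disc and drive_seat below 0.004 m and angle between disc's own z axis and vertical below 0.03 rad and linear speed of disc below 0.02 m/s); the robot touches nothing.
It fails at once if the disc is pressed, slammed or wrenched onto the shredder (more than 85 N between them) (contact force between disc and shredder above 85 N).
It fails at once if the disc is dropped: it falls free faster than 0.6 m/s (a fall of about 2 cm; sinking over the pins is slower) (linear speed of disc above 0.6 m/s and contact force between disc and the fingers below 0.1 N).
It fails at once if a thing standing by is pushed more than 30 mm from its place (distance of any of cupcake_a, cupcake_b, deli_cup, scraper from where it was at the start of the episode above 0.03 m).
It also fails if it takes over 54 s, if anything falls off the work surface, if the arm or the gripper's body presses on something with over 40 N, if the wrist force passes 120 N, or if a joint passes its speed limit or range.

## Working session

There is one attempt and no reset: what is moved stays moved. The work goes in short steps, Python scripts to look and compute and a tool call to move; the robot and the scene stay as the last step left them, time stands still between calls to the robot, and variables do not carry over. Pictures are saved under pics/ and viewed, at most 10 in all, crops included, and the job is handed in when it is done.

Besides the shell and the picture viewer there is one more tool, called after "Call:" as name(argument=value, ...), one argument or row to a line, values as JSON. drive_tool: Moves the arm, as the interface text tells. Its arguments: {"type":"object","properties":{"deltas":{"type":"array"},"newtons":{"type":"number"}},"required":["deltas"]}

```bash
mkdir -p pics
cat > h.py <<'E'
import numpy as np, cv2
from plant import get_state, snapshot, camera_info, job_done
from scipy.spatial.transform import Rotation as R
def rays(ci,px):
    px=np.atleast_2d(np.asarray(px,float))
    K=np.array([[ci['fx'],0,ci['cx']],[0,ci['fy'],ci['cy']],[0,0,1.]])
    # text's model: p*(1+k1 r^2)
    u=cv2.undistortPoints(px[:,None],K,np.array([ci['k1'],0,0,0,0]))[:,0]
    Rm=cv2.Rodrigues(np.array(ci['rvec'],float))[0]; t=np.array(ci['tvec'],float).ravel()
    return -Rm.T@t, np.c_[u,np.ones(len(u))]@Rm   # origin, dirs (unit depth)
def onplane(ci,px,z):
    o,d=rays(ci,px); return o+d*((z-o[2])/d[:,2])[:,None]
def cloud(ci,depth,mask):
    v,u=np.nonzero(mask&(depth>0)); o,d=rays(ci,np.c_[u,v]); return o+d*depth[v,u][:,None]
E
python3 - <<'E'
from h import *
s=get_state(); print({k:np.round(v,3).tolist() for k,v in s.items()})
ims=[]
for n in ['scene','top']:
    ci=camera_info(n); p,d=snapshot(n); np.savez(n+'.npz',p=p,d=d); cv2.imwrite(f'pics/{n}.png',p)
    print(n,{k:np.round(v,4).tolist() for k,v in ci.items()},(d>0).mean(), rays(ci,[[320,240]]))
E
```

```text
{'time_s': 0.0, 'q': [1.074, 0.384, 0.044, 1.6, -0.018, 1.161, -0.05], 'joint_vel': [-0.0, -0.001, -0.0, -0.001, 0.0, 0.0, -0.001], 'tau': [-0.0, -43.346, 1.024, -24.951, 0.011, 0.011, -0.0], 'eef_pos': [0.252, -0.598, 0.203], 'tcp_rot': [-0.001, 0.98, 0.198, -0.0], 'wrist_force': [-0.176, -0.85, -0.295], 'ft_torque': [-0.008, -0.035, 0.038], 'gripper_force': 0.0, 'opening': 0.085}
scene {'fx': 492.9154, 'fy': 492.9154, 'cx': 319.5398, 'cy': 250.0595, 'k1': 0.0034, 'rvec': [1.1717, -2.4422, 0.9047], 'tvec': [0.4512, 0.3491, 0.9433]} 0.9961653645833334 (array([0.02526627, 0.57690275, 0.93911365]), array([[ 0.5073674 , -0.42557052, -0.74959017]]))
top {'fx': 531.1622, 'fy': 531.1622, 'cx': 310.5852, 'cy': 239.7688, 'k1': -0.126, 'rvec': [2.1994, -2.1849, 0.0681], 'tvec': [0.1147, 0.5524, 1.3376]} 0.9959700520833333 (array([0.47069534, 0.12122279, 1.36795427]), array([[ 0.05944668, -0.01982614, -0.99819207]]))
```

View pics/top.png

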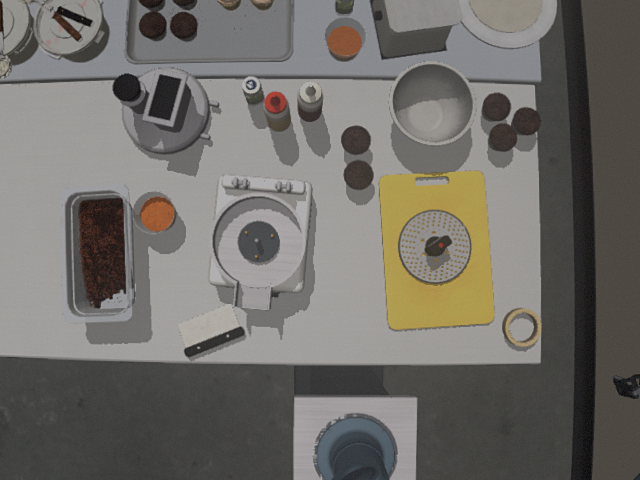

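View pics/scene.png

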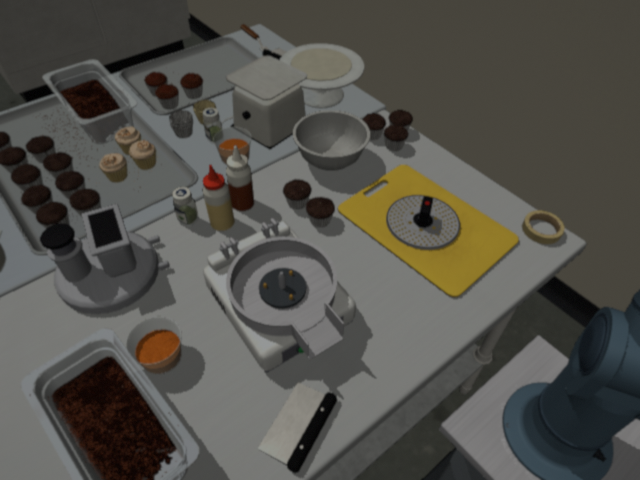

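The top view shows the disc at about (435,246), with its grip running right and up. The flange and spindle are at about (258,243), with the brass pins near them. The scene view shows three pins round the spindle at about (281,285).

Run:
```python
from h import *
for n,db,sb in [('top',(385,200,485,295),(205,190,310,290)),('scene',(380,185,465,255),(225,240,340,330))]:
    ci=camera_info(n); z=np.load(n+'.npz'); p,d=z['p'],z['d']
    hsv=cv2.cvtColor(p,cv2.COLOR_BGR2HSV)
    def box(b): m=np.zeros(d.shape,bool); m[b[1]:b[3],b[0]:b[2]]=1; return m
    # disc
    m=box(db)&(hsv[...,1]<90)
    m8=cv2.morphologyEx(m.astype(np.uint8),cv2.MORPH_CLOSE,np.ones((5,5)))
    c=max(cv2.findContours(m8,0,2)[0],key=cv2.contourArea); e=cv2.fitEllipse(cv2.convexHull(c))
    print(n,'disc ell',np.round(np.array(e[0]+e[1]),1),'xy@.018',onplane(ci,[e[0]],.018)[0].round(4))
    P=cloud(ci,d,box(db))
    A=P[(P[:,2]<.03)&(P[:,2]>.013)]; print(' plate z',np.median(A[:,2]).round(4))
    G=P[P[:,2]>.05]; print(' grip n',len(G),'zmax',np.percentile(G[:,2],[50,95,99]).round(4),'mean',G.mean(0).round(4))
    T=G[G[:,2]>np.percentile(G[:,2],95)-.008][:,:2]; r=cv2.minAreaRect(T.astype(np.float32)*1000); print(' rect',r)
    w,v=np.linalg.eigh(np.cov(T.T)); print(' axis deg',np.degrees(np.arctan2(v[1,1],v[0,1])),np.sqrt(w))
    # flange
    S=cloud(ci,d,box(sb)); 
    F=S[(S[:,2]>.09)&(S[:,2]<.107)]; print(' flange z',np.median(F[:,2]).round(4)); 
    dm=box(sb)&(hsv[...,2]<100); c=max(cv2.findContours(dm.astype(np.uint8),0,2)[0],key=cv2.contourArea); e=cv2.fitEllipse(cv2.convexHull(c))
    print(' flange ell',np.round(np.array(e[0]+e[1]),1),onplane(ci,[e[0]],.101)[0].round(4))
    sp=S[(S[:,2]>.112)]; o=onplane(ci,[e[0]],.101)[0]; q=sp[np.hypot(*(sp-o)[:,:2].T)<.03]; print(' spindle',len(q),q.mean(0).round(4) if len(q) else '',q[:,2].max() if len(q) else '')
    pm=box(sb)&(hsv[...,1]>110)&(hsv[...,0]<35)&(hsv[...,2]>60)
    k,_,st,ce=cv2.connectedComponentsWithStats(pm.astype(np.uint8))
    for i in range(1,k):
        X=onplane(ci,[ce[i]],.109)[0]; print('  pin',st[i,4],ce[i].round(1),X.round(4))
    x,y,X2,Y2=db; a=cv2.resize(p[y:Y2,x:X2],None,fx=4,fy=4,interpolation=2); x,y,X2,Y2=sb; b=cv2.resize(p[y:Y2,x:X2],None,fx=3.8,fy=3.8,interpolation=2)
    if n=='top':
        H=min(a.shape[0],b.shape[0]); cv2.imwrite('pics/crop_top.png',np.hstack([a[:H],b[:H]])[:, :800])
```

```text
top disc ell [434.2 246.3  72.5  73.5] xy@.018 [ 0.5369 -0.1987  0.018 ]
 plate z 0.0169
 grip n 292 zmax [0.0784 0.0831 0.0862] mean [ 0.5377 -0.1963  0.0769]
 rect ((537.9072265625, -198.79354858398438), (25.90134620666504, 60.80284118652344), 33.36797332763672)
 axis deg 123.96018734801217 [0.00713694 0.01714143]
 flange z 0.0933
 flange ell [258.3 241.7  40.9  41.3] [0.5411 0.2436 0.101 ]
 spindle 32 [0.5419 0.2431 0.1414] 0.15334710787606798
  pin 5 [245.6 231.8] [0.564  0.2734 0.109 ]
  pin 6 [271.5 235. ] [0.5568 0.2116 0.109 ]
  pin 6 [255.5 256. ] [0.5066 0.249  0.109 ]
scene disc ell [422.6 221.8  52.8  73.8] xy@.018 [ 0.5328 -0.1936  0.018 ]
 plate z 0.0157
 grip n 245 zmax [0.0751 0.0794 0.0805] mean [ 0.5325 -0.1906  0.0719]
 rect ((537.3478393554688, -197.61334228515625), (24.980283737182617, 60.52778625488281), 34.60131072998047)
 axis deg 125.89319764821832 [0.00715726 0.01684304]
 flange z 0.098
 flange ell [281.  280.   81.2 102.7] [0.5561 0.237  0.101 ]
 spindle 80 [0.5386 0.2468 0.1313] 0.14732343463557662
  pin 13 [290.2 272.2] [0.5556 0.2127 0.109 ]
  pin 12 [264.5 284.5] [0.5629 0.274  0.109 ]
  pin 16 [290.5 296. ] [0.506  0.2491 0.109 ]
```

View pics/crop_top.png

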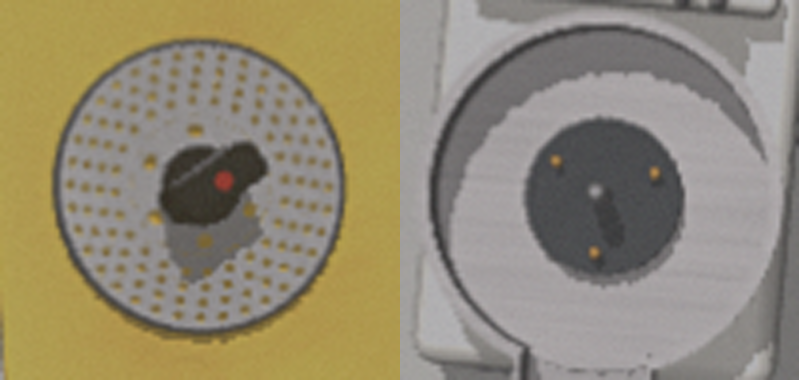

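The crop shows the disc grip's long axis at about 124° world. The three pins sit round the seat at (0.542, 0.245), at about 53.4° mod 60. Next I move over the disc and turn the tool to match the grip.

Call:
drive_tool(
  deltas=[-1,0.0418,-0.0258,0,0,0,0,-1,0.0418,-0.0258,0,0,0,0,-1,0.0418,-0.0258,0,0,0,0,-1,0.0418,-0.0258,0,0,0,0,-1,0.0418,-0.0258,0,0,0,0,-1,0.0418,-0.0258,0,0,0,0,-1,0.0418,-0.0258,0,0,0,0,-1,0.0418,-0.0258,0,0,0,0,-1,0.0418,-0.0258,0,0,0,0,-1,0.0418,-0.0258,0,0,0,0],
)

```text
time_s: 1.35
eef_pos: [0.5377, -0.1975, 0.2042]
tcp_rot: [-0.0, 0.98, 0.198, -0.0]
wrist_force: [0.1, -0.6, -0.6]
opening: 0.0851
gripper_force: 0.0
```

Call:
drive_tool(
  deltas=[-1,0,0,0,0,0,-0.176,-1,0,0,0,0,0,-0.176,-1,0,0,0,0,0,-0.176,-1,0,0,0,0,0,-0.176,-1,0,0,0,0,0,-0.176,-1,0,0,0,0,0,-0.176,-1,0,0,0,0,0,-0.176,-1,0,0,0,0,0,-0.176,-1,0,0,0,0,0,-0.176,-1,0,0,0,0,0,-0.176],
)

```text
time_s: 2.6
eef_pos: [0.5368, -0.1989, 0.204]
tcp_rot: [-0.001, 0.469, 0.883, -0.0]
wrist_force: [-0.8, 0.1, 0.2]
opening: 0.0851
gripper_force: 0.0
```

```bash
cat >> h.py <<'E'
def tool():
    s=get_state(); q=np.array(s['tcp_rot']); M=R.from_quat(q[[1,2,3,0]]).as_matrix()
    return s,np.array(s['eef_pos']),M,np.degrees(np.arctan2(M[1,0],M[0,0]))
E
python3 - <<'E'
from h import *
s,p0,M,yaw=tool(); print(p0.round(4),M.round(4).tolist(),yaw,s['time_s'],np.round(s['q'],2),s['wrist_force'])
ci=camera_info('wrist'); p,d=snapshot('wrist'); cv2.imwrite('pics/w1.png',p); np.savez('w1.npz',p=p,d=d)
print(rays(ci,[[320,240]]))
P=cloud(ci,d,np.ones(d.shape,bool)); near=np.hypot(P[:,0]-.537,P[:,1]+.198)<.045
G=P[near&(P[:,2]>.045)]; print(len(G))
if len(G):
    print(np.percentile(G[:,2],[50,95,99]))
    T=G[G[:,2]>np.percentile(G[:,2],95)-.006][:,:2]; print(cv2.minAreaRect(T.astype(np.float32)*1000))
E
```

```text
[ 0.5368 -0.1989  0.204 ] [[-0.5595, 0.8289, -0.0013], [0.8289, 0.5595, 0.0004], [0.0011, -0.0009, -1.0]] 124.01828060078097 2.6 [ 0.68  0.28 -0.46  1.77  0.14  1.13  0.77] [-0.84061362  0.11763627  0.24546365]
(array([ 0.49118796, -0.13286128,  0.37347427]), array([[ 0.18259042, -0.25138269, -0.95056995]]))
27709
[0.31023606 0.32113912 0.32319822]
((527.3055419921875, -186.43325805664062), (72.07965850830078, 11.151134490966797), 34.07030487060547)
```

View pics/w1.png

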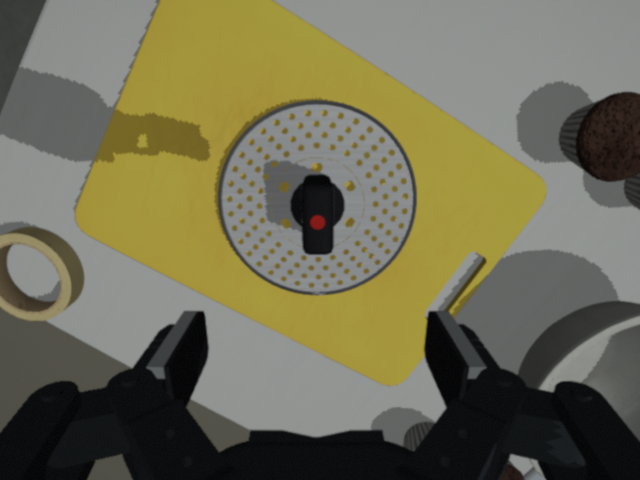

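The wrist view shows the grip upright in the image at about (318,215), so it is aligned with the jaws. The disc's centre is at about (318,197). I'll refine its position and angle from this view.

Run:
```python
from h import *
ci=camera_info('wrist'); z=np.load('w1.npz'); p,d=z['p'],z['d']
P=cloud(ci,d,np.ones(d.shape,bool)); G=P[(np.hypot(P[:,0]-.537,P[:,1]+.198)<.05)&(P[:,2]>.045)&(P[:,2]<.12)]
print(len(G),np.percentile(G[:,2],[50,95,99]).round(4))
T=G[G[:,2]>np.percentile(G[:,2],90)-.006][:,:2]; print(cv2.minAreaRect(T.astype(np.float32)*1000))
hsv=cv2.cvtColor(p,cv2.COLOR_BGR2HSV)
m=np.zeros(d.shape,bool); m[95:300,212:424]=1
m&=hsv[...,1]<90; m8=cv2.morphologyEx(m.astype(np.uint8),cv2.MORPH_CLOSE,np.ones((5,5)))
c=max(cv2.findContours(m8,0,2)[0],key=cv2.contourArea)
X=onplane(ci,cv2.convexHull(c)[:,0],.018)[:,:2]*1000
print('disc',cv2.fitEllipse(X.astype(np.float32)))
c0=np.array(cv2.fitEllipse(X.astype(np.float32))[0])/1000
ym=(hsv[...,1]>110)&(hsv[...,0]>15)&(hsv[...,0]<40)
k,_,st,ce=cv2.connectedComponentsWithStats(ym.astype(np.uint8))
for i in range(1,k):
    if st[i,4]>200: continue
    q=onplane(ci,[ce[i]],.014)[0,:2]-c0; r=np.hypot(*q)
    if .030<r<.042: print(st[i,4],ce[i].round(1),r.round(4),np.degrees(np.arctan2(q[1],q[0])).round(1))
```

```text
2423 [0.0779 0.0797 0.0803]
((536.5014038085938, -199.25747680664062), (25.307424545288086, 59.67255401611328), 34.98857498168945)
disc ((537.174072265625, -199.07200622558594), (188.25852966308594, 188.7568817138672), 90.58411407470703)
65 [316.2 167.1] 0.0349 125.6
56 [349.6 185.4] 0.0355 64.1
69 [284.  186.6] 0.0356 -173.5
58 [285.5 222.9] 0.0364 -113.8
52 [349.3 222. ] 0.0364 4.2
```

Call:
drive_tool(
  deltas=[-1,0,0,0.04,0,0,-0.017,-1,0,0,0.04,0,0,0,-1,0,0,0.03,0,0,0,-1,0,0,0.025,0,0,0,-1,0,0,0.016,0,0,0,-1,0,0,0,0,0,0],
)

```text
time_s: 3.4
eef_pos: [0.5361, -0.1985, 0.0523]
tcp_rot: [-0.002, 0.465, 0.885, -0.0]
wrist_force: [0.5, -0.2, -0.6]
opening: 0.0852
gripper_force: 0.0
```

Call:
drive_tool(
  deltas=[0.2,0,0,0,0,0,0,0.4,0,0,0,0,0,0,1,0,0,0,0,0,0,1,0,0,0,0,0,0,1,0,0,0,0,0,0,1,0,0,0,0,0,0],
  newtons=45,
)

```text
time_s: 4.15
eef_pos: [0.5374, -0.1989, 0.0537]
tcp_rot: [-0.0, 0.464, 0.886, 0.0]
wrist_force: [0.5, -0.3, -0.5]
opening: -0.0002
gripper_force: 0.0
```

The fingers shut fully with nothing between them, so I need to look.

Run:
```python
from h import *
s,p0,M,yaw=tool(); print(s['opening'],s['gripper_force'],s['time_s'],p0)
a,_=snapshot('wrist'); b,_=snapshot('scene')
cv2.imwrite('pics/w2.png',np.hstack([cv2.resize(a[:, 120:520],(500,600)),cv2.resize(b[130:310,360:450],(300,600))]))
```

```text
-0.00015886676139567317 0.0 4.15 [ 0.53739183 -0.1989094   0.05368901]
```

View pics/w2.png

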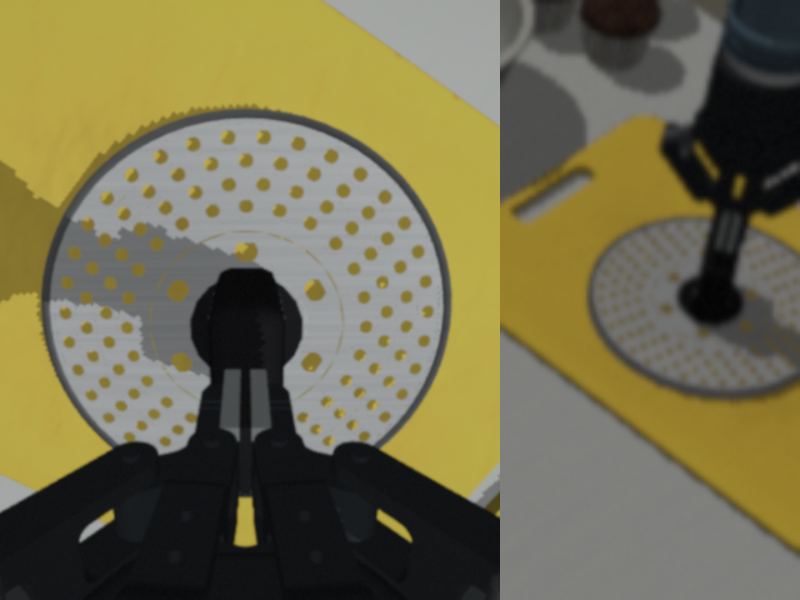

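Run:
```python
from h import *
s,p0,M,yaw=tool(); ci=camera_info('wrist'); K=np.array([[ci['fx'],0,ci['cx']],[0,ci['fy'],ci['cy']],[0,0,1.]])
o=M[:,2]
pts=np.array([p0,p0+.011*o,p0-.008*o,[.537,-.199,.017],[.537,-.199,.079]])
print(cv2.projectPoints(pts,np.array(ci['rvec']),np.array(ci['tvec']),K,np.array([ci['k1'],0,0,0]))[0][:,0].round(0))
p,d=snapshot('wrist')
for v in (220,250,280,290,300,310,320,340,360,380):
    print(v,[ (u,onplane_.round(3).tolist()) for u in (300,308,317,325,333) for onplane_ in [ (lambda oo,dd: oo+dd[0]*d[v,u])(*rays(ci,[[u,v]])) ]])
```

```text
[[318. 288.]
 [318. 279.]
 [318. 296.]
 [317. 261.]
 [317. 314.]]
220 [(300, [0.513, -0.18, 0.033]), (308, [0.517, -0.177, 0.035]), (317, [0.52, -0.175, 0.036]), (325, [0.523, -0.172, 0.036]), (333, [0.528, -0.171, 0.032])]
250 [(300, [0.515, -0.18, 0.076]), (308, [0.518, -0.178, 0.077]), (317, [0.521, -0.176, 0.076]), (325, [0.524, -0.174, 0.077]), (333, [0.527, -0.173, 0.076])]
280 [(300, [0.522, -0.19, 0.079]), (308, [0.525, -0.188, 0.079]), (317, [0.528, -0.186, 0.079]), (325, [0.531, -0.184, 0.079]), (333, [0.534, -0.183, 0.078])]
290 [(300, [0.525, -0.194, 0.079]), (308, [0.527, -0.192, 0.079]), (317, [0.531, -0.19, 0.079]), (325, [0.533, -0.188, 0.079]), (333, [0.536, -0.186, 0.078])]
300 [(300, [0.525, -0.194, 0.088]), (308, [0.527, -0.191, 0.089]), (317, [0.53, -0.189, 0.089]), (325, [0.533, -0.188, 0.088]), (333, [0.539, -0.19, 0.079])]
310 [(300, [0.525, -0.193, 0.097]), (308, [0.527, -0.191, 0.097]), (317, [0.531, -0.19, 0.096]), (325, [0.533, -0.188, 0.097]), (333, [0.535, -0.186, 0.097])]
320 [(300, [0.526, -0.193, 0.103]), (308, [0.528, -0.192, 0.104]), (317, [0.53, -0.19, 0.104]), (325, [0.533, -0.188, 0.104]), (333, [0.535, -0.187, 0.103])]
340 [(300, [0.526, -0.193, 0.117]), (308, [0.528, -0.191, 0.117]), (317, [0.53, -0.19, 0.117]), (325, [0.533, -0.188, 0.116]), (333, [0.491, -0.133, 0.223])]
360 [(300, [0.526, -0.192, 0.129]), (308, [0.528, -0.191, 0.128]), (317, [0.534, -0.195, 0.118]), (325, [0.532, -0.188, 0.128]), (333, [0.534, -0.186, 0.129])]
380 [(300, [0.526, -0.192, 0.138]), (308, [0.532, -0.197, 0.127]), (317, [0.539, -0.202, 0.118]), (325, [0.534, -0.191, 0.132]), (333, [0.533, -0.186, 0.138])]
```

Run:
```python
from h import *
s,p0,M,yaw=tool()
ci=camera_info('wrist'); p,d=snapshot('wrist')
def tl(P): return (P-p0)@M
P=tl(cloud(ci,d,np.ones(d.shape,bool)))
m=(abs(P[:,1])<.04)&(abs(P[:,0])<.02)
print('near pts: z hist'); h=np.histogram(P[m][:,2],bins=np.arange(-.12,.05,.01)); print(list(zip(h[1].round(2),h[0])))
z=np.load('w1.npz'); 
# w1 pose: tool at same yaw approx; relative camera is fixed to the tool, so reuse current extrinsics
P=tl(cloud(ci,z['d'],np.ones(d.shape,bool))); m=(abs(P[:,1])<.07)&(abs(P[:,0])<.03)&(P[:,2]<.06)
Q=P[m]; print('w1 finger max z',Q[:,2].max(), Q[np.argsort(-Q[:,2])[:5]].round(3), 'inner y',Q[Q[:,2]>-.02][:,1].__abs__().min())
# scene
ci=camera_info('scene'); p,d=snapshot('scene'); P=tl(cloud(ci,d,np.ones(d.shape,bool)))
m=(abs(P[:,1])<.05)&(abs(P[:,0])<.05)&(P[:,2]<.03)
for zz in np.arange(-.1,.03,.01):
    q=P[m&(abs(P[:,2]-zz)<.005)] if False else P[m]; q=q[abs(q[:,2]-zz)<.005]
    if len(q): print(zz.round(2),len(q),q[:,0].min().round(3),q[:,0].max().round(3),q[:,1].min().round(3),q[:,1].max().round(3))
```

```text
near pts: z hist
[(np.float64(-0.12), np.int64(5947)), (np.float64(-0.11), np.int64(9215)), (np.float64(-0.1), np.int64(8721)), (np.float64(-0.09), np.int64(9519)), (np.float64(-0.08), np.int64(4849)), (np.float64(-0.07), np.int64(1448)), (np.float64(-0.06), np.int64(1093)), (np.float64(-0.05), np.int64(963)), (np.float64(-0.04), np.int64(640)), (np.float64(-0.03), np.int64(1741)), (np.float64(-0.02), np.int64(68)), (np.float64(-0.01), np.int64(0)), (np.float64(-0.0), np.int64(0)), (np.float64(0.01), np.int64(0)), (np.float64(0.02), np.int64(0)), (np.float64(0.03), np.int64(4442))]Traceback (most recent call last):
  File "<stdin>", line 11, in <module>
    return umr_minimum(a, axis, None, out, keepdims, initial, where)
ValueError: zero-size array to reduction operation minimum which has no identity
```

Run:
```python
from h import *
s,p0,M,yaw=tool(); print(p0,s['opening'],s['gripper_force'],s['q'])
ci=camera_info('wrist')
tl=lambda P:(P-p0)@M
z=np.load('w1.npz'); P=tl(cloud(ci,z['d'],np.ones(z['d'].shape,bool)))
m=(abs(P[:,1])<.08)&(abs(P[:,0])<.04)&(P[:,2]<.08); Q=P[m]; i=np.argsort(-Q[:,2])[:200:25]; print(Q[i].round(3))
ci=camera_info('scene'); p,d=snapshot('scene'); P=tl(cloud(ci,d,np.ones(d.shape,bool)))
m=(abs(P[:,1])<.05)&(abs(P[:,0])<.05)&(P[:,2]<.03); P=P[m]
for zz in np.arange(-.1,.03,.01):
    q=P[abs(P[:,2]-zz)<.005]
    if len(q): print(zz.round(2),len(q),q[:,0].min().round(3),q[:,0].max().round(3),q[:,1].min().round(3),q[:,1].max().round(3))
```

```text
[ 0.53738993 -0.19887441  0.05364696] -0.00018123233357355206 0.0 [ 0.63543759  0.4587616  -0.42384687  1.88171744  0.24437678  0.85191254
  0.69331484]
[[ 0.004 -0.044 -0.039]
 [ 0.005  0.042 -0.04 ]
 [ 0.007 -0.044 -0.041]
 [ 0.004  0.042 -0.041]
 [-0.006 -0.044 -0.041]
 [-0.008 -0.044 -0.042]
 [ 0.003 -0.044 -0.042]
 [ 0.011 -0.046 -0.042]]
-0.1 116 -0.012 0.021 -0.05 0.05
-0.09 96 -0.013 0.019 -0.048 0.049
-0.08 142 -0.015 0.015 -0.039 0.037
-0.07 57 -0.01 0.016 -0.03 0.028
-0.06 33 -0.012 0.015 -0.014 0.013
-0.05 35 0.003 0.014 -0.013 0.014
-0.04 30 0.002 0.014 -0.013 0.014
-0.03 27 0.003 0.028 -0.012 0.01
-0.02 99 -0.014 0.032 -0.013 0.013
-0.01 31 -0.014 0.035 -0.013 0.014
-0.0 32 0.009 0.035 -0.013 0.014
0.01 31 0.023 0.031 -0.012 0.014
0.02 32 0.005 0.032 -0.013 0.014
```

The cameras (wrist and scene) agree that the fingertips really stand about 37 mm farther back than the reported TCP implies. The jaws shut just above the grip top, at z≈0.080. I'll raise, open, and go down about 37 mm further, checking before closing.

Call:
drive_tool(
  deltas=[1,0,0,-0.02,0,0,0,-1,0,0,0,0,0,0,-1,0,0,0,0,0,0,-1,0,0,0,0,0,0,-1,0,0,0,0,0,0,-1,0,0,0.02,0,0,0,-1,0,0,0.02,0,0,0,-1,0,0,0.008,0,0,0,-1,0,0,0.007,0,0,0,-1,0,0,0,0,0,0],
)

```text
time_s: 5.65
eef_pos: [0.5371, -0.1987, 0.018]
tcp_rot: [-0.001, 0.464, 0.886, 0.0]
wrist_force: [0.1, 0.2, 0.4]
opening: 0.0856
gripper_force: 0.0
```

```bash
cat > chk.py <<'E'
from h import *
import sys
s,p0,M,yaw=tool(); print(p0.round(4),yaw,s['opening'],s['gripper_force'],np.round(s['wrist_force'],1),s['time_s'])
tl=lambda P:(P-p0)@M
ci=camera_info('wrist'); p,d=snapshot('wrist'); P=cloud(ci,d,np.ones(d.shape,bool)); L=tl(P)
m=(P[:,2]>.055)&(P[:,2]<.11)&(np.hypot(P[:,0]-.537,P[:,1]+.199)<.1)
for zz in np.arange(-.08,-.02,.005):
    q=L[m]; q=q[abs(q[:,2]-zz)<.0025]
    if len(q): print('wz',(p0[2]-zz).round(3),len(q),'L',q[q[:,1]<-.02][:,1].max(initial=-9).round(3),'R',q[q[:,1]>.02][:,1].min(initial=9).round(3),'mid',q[abs(q[:,1])<.02][:,1].min(initial=9).round(3),q[abs(q[:,1])<.02][:,1].max(initial=-9).round(3))
cv2.imwrite(sys.argv[1],p)
E
python3 chk.py pics/w3.png
```

```text
[ 0.5371 -0.1987  0.018 ] 124.67439461596301 0.08558868896368445 0.0 [0.1 0.2 0.4] 5.65
wz 0.098 803 L -0.043 R 0.041 mid 9.0 -9.0
wz 0.093 1252 L -0.043 R 0.041 mid 9.0 -9.0
wz 0.088 1354 L -0.043 R 0.041 mid 9.0 -9.0
wz 0.083 1284 L -0.043 R 0.041 mid -0.005 0.006
wz 0.078 10588 L -0.043 R 0.041 mid -0.013 0.012
wz 0.073 2350 L -0.043 R 0.041 mid -0.013 0.013
wz 0.068 1276 L -0.043 R 0.041 mid -0.014 0.013
wz 0.063 1000 L -0.043 R 0.041 mid -0.014 0.013
wz 0.058 501 L -0.043 R 0.042 mid -0.014 0.013
wz 0.053 32 L -9.0 R 9.0 mid -0.01 0.012
```

View pics/w3.png

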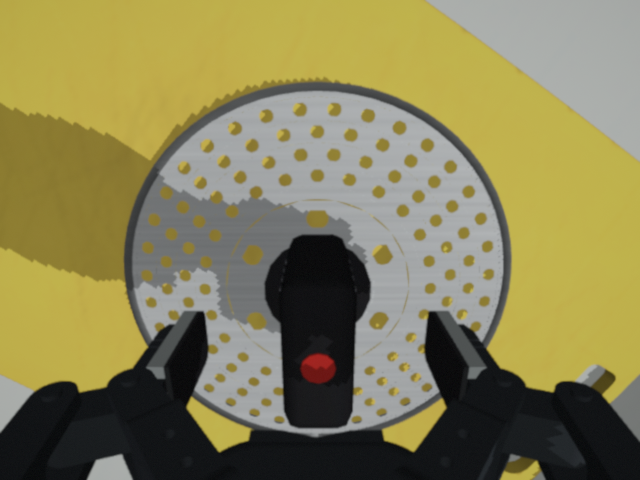

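The pads (205,330 and 440,330) now straddle the grip, which is centred between them. I can close.

Call:
drive_tool(
  deltas=[0,0,0,0,0,0,0,0.3,0,0,0,0,0,0,1,0,0,0,0,0,0,1,0,0,0,0,0,0,1,0,0,0,0,0,0,1,0,0,0,0,0,0],
  newtons=50,
)

```text
time_s: 6.45
eef_pos: [0.5382, -0.1989, 0.0192]
tcp_rot: [0.001, 0.464, 0.886, 0.0]
wrist_force: [1.0, 0.0, 1.7]
opening: 0.0258
gripper_force: 50.8
```

Call:
drive_tool(
  deltas=[1,0,0,-0.01,0,0,0,1,0,0,-0.01,0,0,0,1,0,0,0,0,0,0],
)

```text
time_s: 6.82
eef_pos: [0.5376, -0.1992, 0.0392]
tcp_rot: [0.001, 0.464, 0.886, -0.0]
wrist_force: [-1.4, 0.3, -5.5]
opening: 0.0255
gripper_force: 49.9
```

Call:
drive_tool(
  deltas=[1,0,0,-0.03,0,0,0,1,0,0,-0.05,0,0,0,1,0,0,-0.05,0,0,0,1,0,0,-0.024,0,0,0],
)

```text
time_s: 7.32
eef_pos: [0.539, -0.1992, 0.1959]
tcp_rot: [0.002, 0.464, 0.886, 0.0]
wrist_force: [0.4, 0.0, -5.8]
opening: 0.0258
gripper_force: 50.9
```

Call:
drive_tool(
  deltas=[1,0.018,0.013,0,0,0,0,1,0.0385,0.027,0,0,0,0,1,0.0385,0.027,0,0,0,0,1,0.0385,0.027,0,0,0,0,1,0.0385,0.027,0,0,0,0,1,0.0385,0.027,0,0,0,0,1,0.0385,0.027,0,0,0,0,1,0.0385,0.027,0,0,0,0,1,0.0385,0.027,0,0,0,0,1,0.036,0.027,0,0,0,0],
)

```text
time_s: 8.57
eef_pos: [0.5389, 0.2467, 0.1902]
tcp_rot: [-0.002, 0.463, 0.886, -0.001]
wrist_force: [0.8, 0.5, -4.6]
opening: 0.0253
gripper_force: 50.7
```

Call:
drive_tool(
  deltas=[1,0,0,0,0,0,0.05,1,0,0,0,0,0,0.05,1,0,0,0,0,0,0.05,1,0,0,0,0,0,0.047,1,0,0,0,0,0,0],
)

```text
time_s: 9.2
eef_pos: [0.5395, 0.2449, 0.1904]
tcp_rot: [-0.001, 0.548, 0.836, -0.002]
wrist_force: [0.3, -0.2, -6.1]
opening: 0.0256
gripper_force: 51.0
```

```bash
cat > disc.py <<'E'
from h import *
import sys
s,p0,M,yaw=tool(); print('tcp',p0.round(4),'yaw',yaw.round(2),M[2].round(4),s['time_s'],s['wrist_force'],s['opening'])
for n in ('scene','top','wrist'):
    ci=camera_info(n); p,d=snapshot(n); cv2.imwrite(f'pics/{sys.argv[1]}_{n}.png',p)
    P=cloud(ci,d,np.ones(d.shape,bool)); zc=p0[2]-.0082+.006
    q=P[(np.hypot(P[:,0]-p0[0],P[:,1]-p0[1])<.105)&(abs(P[:,2]-zc)<.012)]
    A=np.c_[q[:,:2]-p0[:2],np.ones(len(q))]; c=np.linalg.lstsq(A,q[:,2],rcond=None)[0]
    res=q[:,2]-A@c; k=abs(res)<.004; c=np.linalg.lstsq(A[k],q[k,2],rcond=None)[0]
    e=cv2.fitEllipse(cv2.convexHull(q[k][:,:2].astype(np.float32)*1000)) 
    print(n,len(q),'z@tcp',c[2].round(4),'expect',zc.round(4),'tilt',c[:2].round(4),'centre',np.round(e[0],1),np.round(e[1],1))
E
python3 disc.py a
```

```text
tcp [0.5395 0.2449 0.1904] yaw 113.51 [ 6.0e-04 -4.4e-03 -1.0e+00] 9.2 [ 0.28158518 -0.16102    -6.08481141] 0.025592709160276197
scene 4069 z@tcp 0.1869 expect 0.1882 tilt [-0.0047 -0.0018] centre [538.6 244.5] [189.9 190.2]
top 1308 z@tcp 0.1891 expect 0.1882 tilt [-0.0043 -0.0005] centre [540.7 244.5] [189.1 190.6]
wrist 67351 z@tcp 0.1888 expect 0.1882 tilt [-0.0035 -0.0003] centre [539.5 244.1] [189.4 190.6]
```

Call:
drive_tool(
  deltas=[1,-0.0005,0.0024,0,0,0,0,1,0,0,0.015,0,0,0,1,0,0,0.015,0,0,0,1,0,0,0.008,0,0,0,1,0,0,0.008,0,0,0,1,0,0,0.008,0,0,0,1,0,0,0,0,0,0],
)

```text
time_s: 10.22
eef_pos: [0.5435, 0.2447, 0.1376]
tcp_rot: [-0.001, 0.549, 0.836, -0.001]
wrist_force: [-1.4, 0.3, -6.4]
opening: 0.0254
gripper_force: 50.9
```

Call:
drive_tool(
  deltas=[1,0,0,0.005,0,0,0,1,0,0,0.003,0,0,0,1,0,0,0,0,0,0],
)

```text
time_s: 10.6
eef_pos: [0.5436, 0.2453, 0.1302]
tcp_rot: [-0.001, 0.549, 0.836, -0.0]
wrist_force: [-3.1, 0.7, -6.3]
opening: 0.0253
gripper_force: 51.2
```

Call:
drive_tool(
  deltas=[1,0.0004,-0.001,0,0,0,0,1,0,0,0.003,0,0,0,1,0,0,0.003,0,0,0,1,0,0,0.003,0,0,0,1,0,0,0,0,0,0],
)

```text
time_s: 11.22
eef_pos: [0.5435, 0.2447, 0.1212]
tcp_rot: [0.0, 0.549, 0.836, 0.0]
wrist_force: [-2.6, 0.7, -6.2]
opening: 0.0253
gripper_force: 51.0
```

Call:
drive_tool(
  deltas=[1,0,0,0.002,0,0,0,1,0,0,0.001,0,0,0,1,0,0,0,0,0,0],
)

```text
time_s: 11.6
eef_pos: [0.5435, 0.2448, 0.1186]
tcp_rot: [0.0, 0.549, 0.836, 0.0]
wrist_force: [-3.0, 0.6, -5.9]
opening: 0.0253
gripper_force: 51.2
```

Call:
drive_tool(
  deltas=[1,0.0004,-0.001,0,0,0,0,1,0,0,0.002,0,0,0,1,0,0,0.001,0,0,0,1,0,0,0,0,0,0],
)

```text
time_s: 12.1
eef_pos: [0.5428, 0.2446, 0.1156]
tcp_rot: [0.0, 0.549, 0.836, 0.0]
wrist_force: [0.3, -1.1, -6.0]
opening: 0.0253
gripper_force: 51.1
```

Call:
drive_tool(
  deltas=[1,0,0,0.002,0,0,0,1,0,0,0.001,0,0,0,1,0,0,0,0,0,0],
)

```text
time_s: 12.48
eef_pos: [0.5422, 0.2448, 0.1125]
tcp_rot: [-0.0, 0.549, 0.836, -0.0]
wrist_force: [0.5, 0.9, -5.6]
opening: 0.0256
gripper_force: 51.1
```

The disc is below the pin-tip height with its weight still carried, so the holes are over the pins. I'll ease down the last millimetres.

Call:
drive_tool(
  deltas=[1,0,0,0.001,0,0,0,1,0,0,0.001,0,0,0,1,0,0,0.001,0,0,0,1,0,0,0,0,0,0],
)

```text
time_s: 12.98
eef_pos: [0.5423, 0.245, 0.1097]
tcp_rot: [0.0, 0.549, 0.836, 0.0]
wrist_force: [-0.1, -0.1, -4.8]
opening: 0.0253
gripper_force: 51.1
```

```bash
python3 disc.py b
```

```text
tcp [0.5423 0.245  0.1097] yaw 113.38 [ 0.e+00  2.e-04 -1.e+00] 12.975 [-0.06719939 -0.09781465 -4.76875817] 0.025275584567677985
scene 3671 z@tcp 0.1061 expect 0.1075 tilt [-0.0012 -0.0002] centre [548.3 242.1] [194.4 203. ]
top 1169 z@tcp 0.1078 expect 0.1075 tilt [0.0044 0.0007] centre [543.1 244.4] [189.5 190.1]
wrist 73301 z@tcp 0.1073 expect 0.1075 tilt [-0.0003  0.0006] centre [546.6 247.3] [192.6 203. ]
```

Measured disc underside is about 0.1015, so it is practically seated. I'll lower one more millimetre, then slacken slowly and open.

Call:
drive_tool(
  deltas=[1,0,0,0.0007,0,0,0,1,0,0,0.0005,0,0,0,1,0,0,0,0,0,0],
  newtons=30,
)

```text
time_s: 13.5
eef_pos: [0.5424, 0.2449, 0.1097]
tcp_rot: [0.0, 0.549, 0.836, -0.0]
wrist_force: [-3.4, -3.0, 4.9]
opening: 0.0254
gripper_force: 52.4
```

Call:
drive_tool(
  deltas=[1,0,0,0,0,0,0,1,0,0,0,0,0,0,0,0,0,0,0,0,0,0,0,0,0,0,0,0,-0.5,0,0,0,0,0,0,-1,0,0,0,0,0,0,-1,0,0,0,0,0,0,-1,0,0,0,0,0,0],
  newtons=20,
)

```text
time_s: 14.5
eef_pos: [0.5423, 0.2449, 0.1084]
tcp_rot: [-0.0, 0.549, 0.836, 0.0]
wrist_force: [0.7, -0.6, -0.2]
opening: 0.0853
gripper_force: 0.0
```

Call:
drive_tool(
  deltas=[-1,0,0,-0.01,0,0,0,-1,0,0,-0.02,0,0,0,-1,0,0,-0.03,0,0,0,-1,0,0,-0.04,0,0,0,-1,0,0,-0.04,0,0,0,-1,0,0,0,0,0,0],
)

```text
time_s: 15.25
eef_pos: [0.5452, 0.2472, 0.2551]
tcp_rot: [0.003, 0.549, 0.836, 0.005]
wrist_force: [-0.6, -1.1, -0.1]
opening: 0.0853
gripper_force: 0.0
```

Run:
```python
from h import *
s=get_state(); print(s['time_s'],s['opening'],s['wrist_force'],s['eef_pos'])
for n in ('scene','top','wrist'):
    ci=camera_info(n); p,d=snapshot(n); P=cloud(ci,d,np.ones(d.shape,bool)); o=np.array([.5423,.245])
    q=P[(np.hypot(*(P[:,:2]-o).T)<.09)&(abs(P[:,2]-.108)<.012)]
    if len(q)<50: continue
    A=np.c_[q[:,:2]-o,np.ones(len(q))]; c=np.linalg.lstsq(A,q[:,2],rcond=None)[0]; print(n,len(q),'top z',c[2].round(4),'tilt',c[:2].round(4))
    cv2.imwrite(f'pics/end_{n}.png',p)
```

```text
15.25 0.08528235725432147 [-0.5565972  -1.13556598 -0.14771828] [0.54519232 0.24721055 0.25505879]
scene 3529 top z 0.1061 tilt [-0.0014 -0.0004]
top 1065 top z 0.1076 tilt [ 0.0004 -0.0017]
wrist 26589 top z 0.1071 tilt [0.0003 0.0006]
```

View pics/end_scene.png

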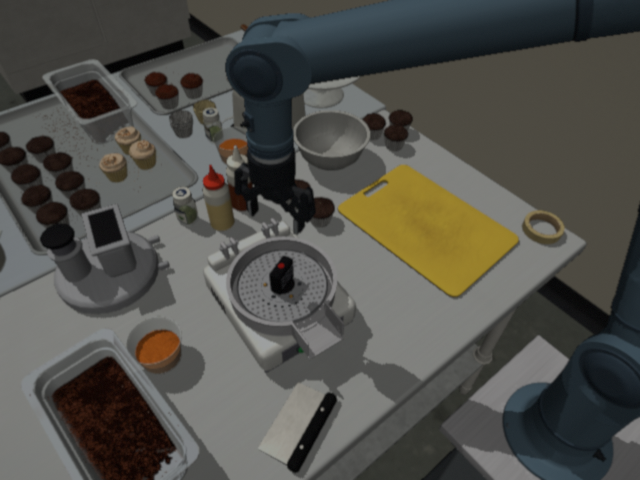

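The disc lies flat in the chamber at (282,285) with its top face at about 0.107 m, which puts the underside on the seat. The gripper is clear and the bystanders haven't moved.

```bash
python3 -c "from plant import job_done; print(job_done())"
```

```text
the job is handed in; nothing more can be done
None
```

The grating disc is seated on the drive flange and level, with the gripper clear and the bystanders apparently unmoved; the job was handed in at about 15 s, and `job_done()` returned no verdict.

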